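# Brush out the furnace pot and tidy the bench tools

### The job

Close down the analyser bench: take the lid off the cold furnace pot and set it down upright on the bench, lift the brush out of its stand and scrub the inside of the furnace with three full strokes, each down to the floor and back up towards the mouth, then stand the brush back in its stand and afterwards put the lid squarely back on. Also (at any time) sort the hand tools lying on the bench: every spatula flat in the plain tray, every pair of fork tongs flat in the tray with the loop handles, each wholly inside its tray. Leave the other things on the bench where they are.

Things in the scene. Friction and masses are not known exactly. Their poses are not given: they have to be found in the camera images.
- furnace: round dark furnace pot, open at the top, standing upright, heavy and immovable: a steel foot disc 124 mm across and 15 mm high under a cylinder of 92 mm outer and 64 mm inner diameter, top rim 125 mm above the bench, two small gas stubs reaching 59 mm out on both sides (look only). Origin: centre of its underside, on the bench, z up
- furnace_floor (a point): centre of the floor inside the furnace, 20 mm above the bench
- furnace_rim (a point): centre of the furnace's mouth, 125 mm above the bench; the bore is 105 mm deep
- lid: loose furnace lid, 150 g, z up: plug 52 mm across, 8 mm high (loose fit in the 64 mm bore), then a steel flange 88 mm across, 8 to 14 mm above the origin, and a black upright knob of 22 mm diameter, 14 to 46 mm above it. Origin: centre of the plug's underside; seated (as at the start) it is 8 mm below the furnace's rim. On the bench it stands on its plug
- stand: brush stand, an immovable plain steel cup standing upright: 76 mm outer and 68 mm inner diameter, 80 mm high. Origin: centre of its underside, on the bench
- stand_floor (a point): centre of the floor inside the brush stand, 6 mm above the bench
- brush: loose bottle brush, 120 g, 200 mm long, standing bristles down in the stand at the start. Stiff bristle head 44 mm across, 0 to 75 mm above the origin (flat foot 32 mm across: it stands by itself), 8 mm rod from 75 to 120 mm, round black handle of 20 mm diameter from 120 to 200 mm. Origin: centre of the bristle end; z along the brush to the handle
- spatula0: steel spatula, 130 mm long, 50 g, lying flat on the bench: bar handle 14 mm wide and 12 mm high from x = -65 to +15 mm, then one flat paddle blade 26 mm wide and 4 mm thick to x = +65 mm. Origin: underside, at mid length; x along the tool to the blade, z up. Good grip: across the handle at x = -10 mm. May be absent
- tongs0: steel fork tongs, 130 mm long, 50 g, lying flat on the bench, rigid: bar handle 14 mm wide and 12 mm high from x = -65 to +15 mm, then two slim prongs, 8 mm high, that splay apart to 32 mm over both at x = +65 mm. Origin: underside, at mid length; x along the tool to the prongs, z up. Good grip: across the handle at x = -10 mm. May be absent
- spatula1: steel spatula, 130 mm long, 50 g, lying flat on the bench: bar handle 14 mm wide and 12 mm high from x = -65 to +15 mm, then one flat paddle blade 26 mm wide and 4 mm thick to x = +65 mm. Origin: underside, at mid length; x along the tool to the blade, z up. Good grip: across the handle at x = -10 mm. May be absent
- tongs1: steel fork tongs, 130 mm long, 50 g, lying flat on the bench, rigid: bar handle 14 mm wide and 12 mm high from x = -65 to +15 mm, then two slim prongs, 8 mm high, that splay apart to 32 mm over both at x = +65 mm. Origin: underside, at mid length; x along the tool to the prongs, z up. Good grip: across the handle at x = -10 mm. May be absent
- spatula2: steel spatula, 130 mm long, 50 g, lying flat on the bench: bar handle 14 mm wide and 12 mm high from x = -65 to +15 mm, then one flat paddle blade 26 mm wide and 4 mm thick to x = +65 mm. Origin: underside, at mid length; x along the tool to the blade, z up. Good grip: across the handle at x = -10 mm. May be absent
- tongs2: steel fork tongs, 130 mm long, 50 g, lying flat on the bench, rigid: bar handle 14 mm wide and 12 mm high from x = -65 to +15 mm, then two slim prongs, 8 mm high, that splay apart to 32 mm over both at x = +65 mm. Origin: underside, at mid length; x along the tool to the prongs, z up. Good grip: across the handle at x = -10 mm. May be absent
- tray_plain: plain open steel tray without handles, for the spatulas, immovable: 190 mm (its x) by 130 mm (its y) outside, 30 mm high, walls 4 mm, floor 4 mm. Origin: centre of its underside, on the bench
- tray_loops: open steel tray of the same size with a wire loop handle at each end, for the tongs, immovable: 190 mm (its x) by 130 mm (its y) outside, 30 mm high, walls 4 mm, floor 4 mm; the loops reach to x = +-116 mm and 34 mm high. Origin: centre of its underside, on the bench
- weight0: bystander: steel calibration weight with a knob, 24 mm diameter, 44 mm high, 250 g, loose among the tools. Origin: centre of its underside
- weight1: bystander: steel calibration weight with a knob, 24 mm diameter, 44 mm high, 250 g, loose among the tools. Origin: centre of its underside
- reagent_jar: bystander: amber jar with a black cap, 60 mm diameter, 75 mm high, loose. Origin: centre of its underside
- mortar: bystander: white ceramic bowl, 84 mm across, 50 mm high, loose. Origin: centre of its underside
- timer: bystander: grey flat bench timer, 60 (x) by 80 (y) by 20 mm high, loose. Origin: centre of its underside
- bottle_a: bystander: amber bottle, 76 mm diameter, 150 mm high, immovable. Origin: centre of its underside
- bottle_b: bystander: white bottle, 70 mm diameter, 140 mm high, immovable. Origin: centre of its underside

How it is judged:
On the way, in this order (a step that is already met when the one before it is completed fails the run):
1. the lid is off the furnace and set down level on the bench (horizontal distance between lid and furnace above 0.08 m and height (world z) of lid below 0.03 m and angle between lid's own z axis and vertical below 0.3 rad and linear speed of lid below 0.03 m/s and contact force between the fingers and lid below 0.1 N), for 0.2 s.
2. first stroke: the bristle end is down at the furnace floor (horizontal distance between brush and furnace_floor below 0.03 m and angle between brush's own z axis and vertical below 0.3 rad and z of brush in the frame of furnace_floor below 0.015 m), for 0.05 s.
3. after the first stroke the bristle end is raised again inside the bore (horizontal distance between brush and furnace_floor below 0.03 m and angle between brush's own z axis and vertical below 0.3 rad and z of brush in the frame of furnace_floor above 0.05 m), for 0.02 s.
4. second stroke: the bristle end is down at the furnace floor (all of step 2), for 0.05 s.
5. after the second stroke the bristle end is raised again inside the bore (all of step 3), for 0.02 s.
6. third stroke: the bristle end is down at the furnace floor (all of step 4), for 0.05 s.
7. the brush stands released in its stand again (horizontal distance between brush and stand_floor below 0.02 m and z of brush in the frame of stand_floor below 0.012 m and angle between brush's own z axis and vertical below 0.25 rad and contact force between the fingers and brush below 0.1 N and linear speed of brush below 0.03 m/s), for 0.2 s.
8. the lid is seated on the furnace again (horizontal distance between lid and furnace_rim below 0.008 m and z of lid in the frame of furnace_rim between -0.011 and -0.005 m and angle between lid's own z axis and vertical below 0.06 rad and contact force between the fingers and lid below 0.1 N and linear speed of lid below 0.03 m/s), for 0.2 s.
At the end, for the whole second after the job is handed in: Brush left upright in its stand (20 mm of centre, 12 mm of floor, 0.25 rad); lid seated (8 mm, 0.06 rad); each spatula in the plain tray, each tongs in the tray with loops: middle within 60 mm of the tray's centre, below rim, level to 0.2 rad, at rest (all of step 7 and all of step 8 and x of spatula0 in the frame of tray_plain between -0.06 and 0.06 m and y of spatula0 in the frame of tray_plain between -0.061 and 0.061 m and z of each of spatula0, spatula1, spatula2 in the frame of tray_plain below 0.03 m and angle between spatula0's own x axis and vertical between 1.3708 and 1.7708 rad and linear speed of each of spatula0, spatula1, spatula2, tongs0, tongs1, tongs2 below 0.03 m/s and x of spatula1 in the frame of tray_plain between -0.06 and 0.06 m and y of spatula1 in the frame of tray_plain between -0.061 and 0.061 m and angle between spatula1's own x axis and vertical between 1.3708 and 1.7708 rad and x of spatula2 in the frame of tray_plain between -0.06 and 0.06 m and y of spatula2 in the frame of tray_plain between -0.061 and 0.061 m and angle between spatula2's own x axis and vertical between 1.3708 and 1.7708 rad and x of tongs0 in the frame of tray_loops between -0.06 and 0.06 m and y of tongs0 in the frame of tray_loops between -0.061 and 0.061 m and z of each of tongs0, tongs1, tongs2 in the frame of tray_loops below 0.03 m and angle between tongs0's own x axis and vertical between 1.3708 and 1.7708 rad and x of tongs1 in the frame of tray_loops between -0.06 and 0.06 m and y of tongs1 in the frame of tray_loops between -0.061 and 0.061 m and angle between tongs1's own x axis and vertical between 1.3708 and 1.7708 rad and x of tongs2 in the frame of tray_loops between -0.06 and 0.06 m and y of tongs2 in the frame of tray_loops between -0.061 and 0.061 m and angle between tongs2's own x axis and vertical between 1.3708 and 1.7708 rad); the robot touches nothing.
It fails at once if the weight0 is pushed more than 50 mm or knocked over (distance of weight0 from where it was at the start of the episode above 0.05 m or angle between weight0's own z axis and vertical above 0.6 rad).
It fails at once if the weight1 is pushed more than 50 mm or knocked over (distance of weight1 from where it was at the start of the episode above 0.05 m or angle between weight1's own z axis and vertical above 0.6 rad).
It fails at once if the reagent_jar is pushed more than 50 mm or knocked over (distance of reagent_jar from where it was at the start of the episode above 0.05 m or angle between reagent_jar's own z axis and vertical above 0.6 rad).
It fails at once if the mortar is pushed more than 50 mm or knocked over (distance of mortar from where it was at the start of the episode above 0.05 m or angle between mortar's own z axis and vertical above 0.6 rad).
It fails at once if the timer is pushed more than 50 mm or knocked over (distance of timer from where it was at the start of the episode above 0.05 m or angle between timer's own z axis and vertical above 0.6 rad).
Of spatula0, spatula1, spatula2, tongs0, tongs1, tongs2 only 3 to 5 are there at a start; the rules pass over those that are not, and their reading is None.
At some moment in a run one of spatula0, spatula1, spatula2, tongs0, tongs1, tongs2 may be knocked a few centimetres aside while the robot is not near it.
It also fails if it takes over 210 s, if anything falls off the work surface, if the arm or the gripper's body presses on something with over 40 N, if the wrist force passes 120 N, or if a joint passes its speed limit or range.

### The arm

A 6-joint arm with a two-finger parallel gripper is mounted at the origin on the work surface. World frame = base frame: x ahead of the robot, y to its left, z up, the work surface at z = 0. Lengths are in m, angles in rad, forces in N, time in s.
With the tool pointing down it reaches from about 0.35 to 0.8 m from the base axis. Payload 7.3 kg.
Tool frame: the origin (TCP) lies between the finger pads; the fingertips stand 25 mm ahead of it and the grasp point (between the pads) lies 6 mm ahead of it (r.tip_extent is the distance from the TCP to the fingertips, in m); z points along the fingers, y is the line along which they close (so a half turn about z gives the same grasp; the last joint's range is limited). The gripper opens to 85 mm and grips with 20 to 120 N. Pads are 22 mm wide; open, the fingers measure 114 mm over their backs; the gripper's body (76 mm by 85 mm) begins 54 mm behind the grasp point. The pads swing forward as they close: fully open they stand 13 mm farther back than shut.
Start: joints at [-1.314, 0.342, 1.524, -0, 1.275, -0.146], TCP at [0.206, -0.483, 0.256] pointing down, gripper open.
Joint ranges: [-2.53, 2.53], [-0.77, 2.02], [0.04, 2.7], [-1, 4.14], [0.28, 2.66], [-3.11, 3.11]. Speed limits (rad/s): [2.57, 2.57, 3.14, 3.14, 3.14, 3.14].

### API

Orientations are given as a unit quaternion [x, y, z, w].
In Python, from workcell import r, command_gripper, optics gives the robot as it stands. The module is installed in compiled form; this text tells all that it offers. Calls block until the motion is done:
- r.reach(position, orientation): joint-space move of the TCP to a pose.
- r.move_straight(position, orientation=None, speed=0.15, max_force=None): straight line of the TCP; orientation=None keeps the orientation; speed is the mean speed in m/s. With max_force (N) it stops when the force on the tool has changed by that much, and returns True; else False.
- r.movej(angles): joint-space move.
- command_gripper(opening, force=None): finger opening in m; force is the grip in N (None keeps the last); returns when the fingers have stopped.
- r.hold(seconds).
- r.solve_ik(position, orientation): joint angles nearest the present ones, or None.
- r.read_state(): the state.
- optics.get_image(name): name is "scene" or "top" or "wrist"; returns (picture, depth): 400x640x3 uint8, red, green, blue; 400x640 float32, m along the optical axis (not along the pixel's ray), 0 where there is no reading.
- optics.camera_model(name): a dict with "K" (3x3 intrinsics, pixels), "k1" (the pictures are not rectified: a ray, as slopes to the right and down, at radius r is drawn at 1 + k1 r^2 times it, then the intrinsics apply), "R" (3x3) and "t" (3): a world point X has camera coordinates R X + t; the wrist camera has in their place "tool_from_camera" (4x4, takes a point from camera to tool coordinates, whose origin is the TCP and whose axes are the flange's). Camera axes: x right, y down, z forward; pixel columns grow to the right and rows downward; lengths in m; the calibration is good to about 2 mm. A picture is of the moment at which its call begins: read the wrist's pose just before it. camera_model takes no time and is no camera call.
A pose or a line that the arm cannot do raises r.PlanningError and nothing moves.
- r.finish_job(): hands the job in; it is judged then, once.
The state is a dict: "time_s": time; "joint_positions": joint angles; "dq": joint speeds; "tau": joint torques, N m; "eef_pos": TCP position; "eef_rot": TCP orientation; "contact_force": force on the tool from outside, world axes, zero at the start; "torque": the same for the moment, N m; "grip_width": finger opening in m; "grip_force": force on a finger pad.
Only numpy, scipy, OpenCV 4.12 (cv2) and the standard library are available. Lean on these libraries where they do the work, as an engineer would, in place of code of your own. Each camera call takes 0.05 s, during which the arm holds its last target. There are 200 camera calls.

## Working session

There is one attempt and no reset: what is moved stays moved. The work goes in short steps, each a Python script; the robot and the scene stay as the last script left them, time stands still between calls to the robot, and variables do not carry over. Pictures are saved under pics/ and viewed, at most 14 in all, crops included, and the job is handed in when it is done.

```bash
mkdir -p pics; ls
python3 - <<'E'
from workcell import r, optics
import cv2, numpy as np
np.set_printoptions(precision=4,suppress=True)
for n in("top","scene"):
    im,d=optics.get_image(n); cv2.imwrite(f"pics/{n}0.png",cv2.resize(im[:,:,::-1],(800,500)))
    np.savez(f"{n}0.npz",im=im,d=d); print(n,optics.camera_model(n), (d>0).mean())
print(optics.camera_model("wrist")); print(r.read_state())
E
```

```text
pics
top {'K': array([[403.9934,   0.    , 313.8495],
       [  0.    , 403.9934, 206.5331],
       [  0.    ,   0.    ,   1.    ]]), 'k1': -0.00939906869994915, 'R': array([[-0.0275, -0.9995,  0.0144],
       [-0.9959,  0.0262, -0.0864],
       [ 0.086 , -0.0167, -0.9962]]), 't': array([0.0449, 0.5832, 1.3329])} 0.99596484375
scene {'K': array([[453.3799,   0.    , 321.3796],
       [  0.    , 453.3799, 188.4931],
       [  0.    ,   0.    ,   1.    ]]), 'k1': 0.00022073845796723534, 'R': array([[-0.2537,  0.9671,  0.0193],
       [ 0.7249,  0.2033, -0.6582],
       [-0.6404, -0.153 , -0.7526]]), 't': array([ 0.1114, -0.3529,  1.7499])} 0.9960390625
{'K': array([[315.1892,   0.    , 318.2136],
       [  0.    , 315.1892, 203.4156],
       [  0.    ,   0.    ,   1.    ]]), 'k1': -0.057092964198405365, 'tool_from_camera': array([[ 0.0004, -0.9533, -0.3021,  0.078 ],
       [ 1.    ,  0.0003,  0.0004, -0.0002],
       [-0.0003, -0.3021,  0.9533, -0.1177],
       [ 0.    ,  0.    ,  0.    ,  1.    ]])}
{'time_s': 0.1, 'joint_positions': array([-1.314 ,  0.3427,  1.5249,  0.    ,  1.2754, -0.146 ]), 'dq': array([ 0.0002, -0.0014, -0.0024, -0.0006,  0.0011, -0.0006]), 'tau': array([  0.0022, -43.4448, -24.649 ,  -0.0002,   0.0047,   0.    ]), 'eef_pos': array([ 0.2057, -0.4827,  0.2557]), 'eef_rot': array([ 0.9798,  0.2   , -0.    , -0.0007]), 'contact_force': array([ 0.7627, -0.2845, -0.3002]), 'torque': array([-0.0626,  0.0045,  0.0071]), 'grip_force': 0.0, 'grip_width': 0.08565634227468584}
```

View pics/top0.png

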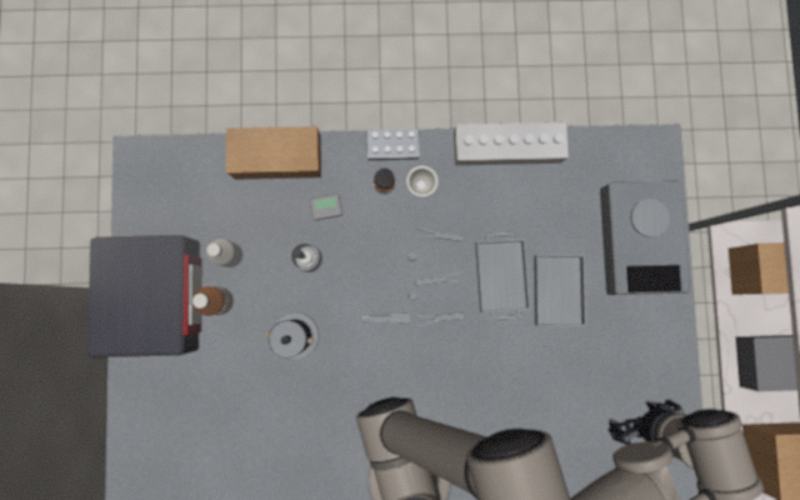

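View pics/scene0.png

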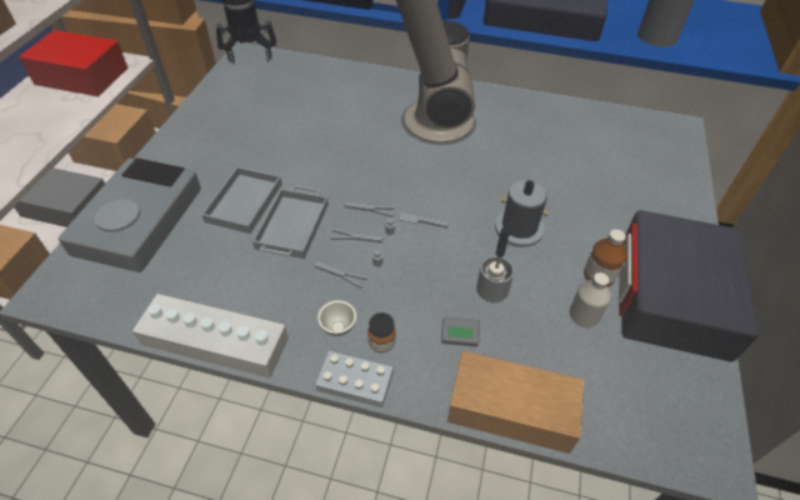

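The top view shows the furnace with lid at (290,338), stand and brush at (306,257), loop tray at (500,277) and plain tray at (559,290). There are tongs at (440,236), (440,280) and (440,318), a spatula at (386,318), and weights at (412,257) and (412,296). The scene view agrees. Next I'll get coarse positions from the height map.

```bash
cat > h.py <<'E'
import numpy as np, cv2
from workcell import r, command_gripper, optics
from scipy.spatial.transform import Rotation as Ro
np.set_printoptions(precision=4,suppress=True)
def ray(m,uv):
    uv=np.asarray(uv,float).reshape(-1,2); K=m["K"]
    p=np.c_[(uv[:,0]-K[0,2])/K[0,0],(uv[:,1]-K[1,2])/K[1,1]]; q=p.copy()
    for _ in range(8): q=p/(1+m["k1"]*(q**2).sum(1,keepdims=True))
    return np.c_[q,np.ones(len(q))]
def cam(name,st=None):
    m=dict(optics.camera_model(name))
    if name=="wrist":
        T=np.eye(4);T[:3,:3]=Ro.from_quat(st["eef_rot"]).as_matrix();T[:3,3]=st["eef_pos"]
        T=T@m["tool_from_camera"]; m["Rw"],m["c"]=T[:3,:3],T[:3,3]
    else: m["Rw"]=m["R"].T; m["c"]=-m["R"].T@m["t"]
    return m
def plane(m,uv,z):
    d=ray(m,uv)@m["Rw"].T
    return m["c"]+d*((z-m["c"][2])/d[:,2])[:,None]
def cloud(m,dep):
    v,u=np.mgrid[:400,:640]; d=ray(m,np.c_[u.ravel(),v.ravel()])
    return (m["c"]+(d*dep.reshape(-1,1))@m["Rw"].T).reshape(400,640,3)
def shot(name):
    st=r.read_state(); im,d=optics.get_image(name); m=cam(name,st)
    return im,d,m
def down(yaw):  # tool y axis (closing line) at angle yaw from world y; tool x along yaw
    return (Ro.from_euler('z',yaw)*Ro.from_euler('x',np.pi)).as_quat()
E
python3 - <<'E'
from h import *
f=np.load("top0.npz"); m=cam("top"); P=cloud(m,f["d"])
t=P[200:300,250:300].reshape(-1,3); print("bench z",np.median(P[180:210,220:230,2]),np.std(P[205:215,215:225,2]))
H=P[...,2]; mask=((H>0.005)&(f["d"]>0)).astype(np.uint8); mask[315:]=0
n,l,s,c=cv2.connectedComponentsWithStats(mask,connectivity=8)
for i in range(1,n):
    if s[i,4]>5 and c[i][1]>100:
        q=P[l==i]; rc=cv2.minAreaRect(q[:,:2].astype(np.float32)*1000)
        print(s[i,4],c[i].round(),"h%.3f"%q[:,2].max(),q[:,:2].mean(0),rc)
E
```

```text
bench z 0.0006336218650824232 0.1370667801313977
2999 [408. 115.] h0.087 [ 0.8828 -0.2941] ((885.1076049804688, -309.4095458984375), (112.49607849121094, 327.2647399902344), 0.07542357593774796)
3109 [218. 122.] h0.090 [0.8679 0.3359] ((875.6928100585938, 349.2347412109375), (127.5562744140625, 269.5596618652344), 0.8225898146629333)
1009 [314. 115.] h0.051 [0.8968 0.0202] ((900.0543823242188, 18.02663803100586), (149.76031494140625, 82.63094329833984), 89.08479309082031)
461 [337. 144.] h0.058 [ 0.793  -0.0554] ((788.710693359375, -54.10627746582031), (81.34851837158203, 81.72750854492188), 66.86676025390625)
6 [123. 136.] h0.006 [0.847  0.6796] ((847.7577514648438, 679.3306884765625), (15.066510200500488, 5.150673866271973), 20.220674514770508)
310 [307. 144.] h0.083 [0.7879 0.0474] ((800.1573486328125, 45.106468200683594), (71.93280029296875, 66.3606948852539), 7.279666423797607)
6061 [515. 190.] h0.087 [ 0.6177 -0.6358] ((627.963134765625, -667.329833984375), (244.23324584960938, 317.5121765136719), 89.4608154296875)
424 [260. 165.] h0.028 [0.7294 0.2073] ((729.7620239257812, 208
[... 2774 characters left out ...]
55. 254.] h0.019 [ 0.4205 -0.1065] ((419.6643981933594, -96.28060150146484), (18.740047454833984, 135.2237091064453), 9.36721134185791)
1189 [234. 269.] h0.168 [0.3888 0.285 ] ((384.88848876953125, 303.4103088378906), (122.38395690917969, 138.51812744140625), 0.8620623350143433)
119 [302. 254.] h0.018 [0.4249 0.0727] ((424.5893249511719, 71.58708190917969), (97.69937133789062, 23.456438064575195), 88.39848327636719)
26 [322. 253.] h0.012 [0.4263 0.0074] ((424.4848937988281, 7.472393989562988), (30.303834915161133, 20.26425552368164), 88.62056732177734)
27 [339. 252.] h0.012 [ 0.4284 -0.0531] ((428.7485656738281, -50.109527587890625), (50.56090545654297, 5.768252849578857), 83.66114044189453)
```

```bash
cat >> h.py <<'E'
def goto(p,yaw):
    for y in (yaw,yaw+np.pi,yaw-np.pi):
        try: r.reach(p,down(y)); return y
        except r.PlanningError: pass
    raise RuntimeError("unreachable %s"%p)
E
python3 - <<'E'
from h import *
for k,(x,y,z) in enumerate([(.5,-.33,.28),(.54,-.03,.25),(.48,.27,.38)]):
    r.reach([x,y,z],down(0)); r.hold(.3); st=r.read_state(); print(st["time_s"],st["joint_positions"])
    im,d,m=shot("wrist"); np.savez(f"w{k}.npz",im=im,d=d,Rw=m["Rw"],c=m["c"])
    cv2.imwrite(f"pics/w{k}.png",im[:,:,::-1])
E
```

```text
1.6583 [-0.7127  0.4648  1.2673 -0.      1.4095  0.8594]
3.175 [-0.1988  0.3763  1.4905 -0.0001  1.2748  1.3734]
4.7833 [ 0.3718  0.3312  1.2053 -0.0001  1.6058  1.9438]
```

View pics/w1.png

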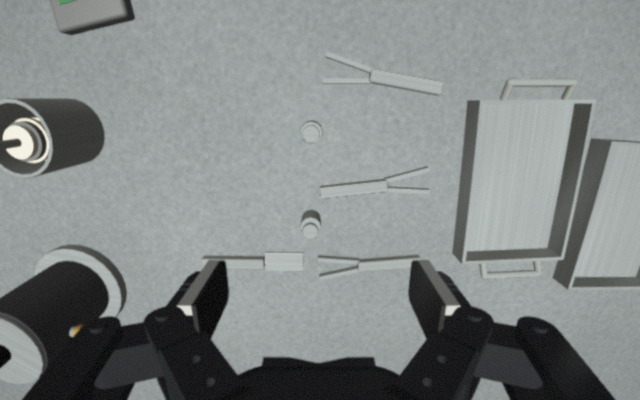

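View pics/w0.png

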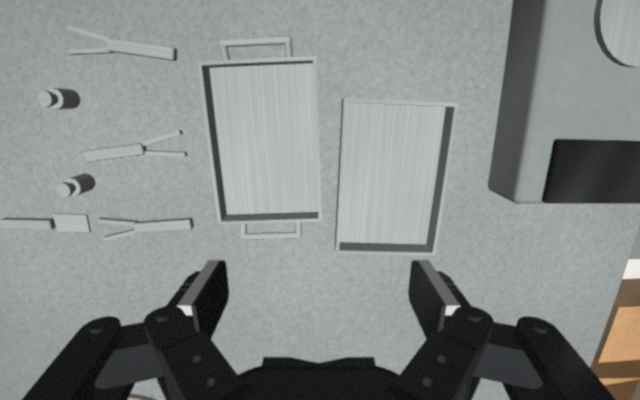

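View pics/w2.png

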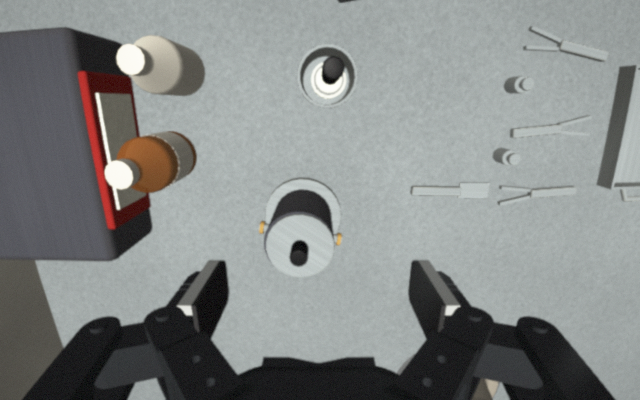

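The w1 view shows tongs A (handle end (442,89), prong tips (323,67)), tongs B (handle (320,191) to (386,183), prongs right) and tongs C (handle (420,259), prongs to (318,262)). The spatula runs from (202,262), with its blade ending at (303,262). The w0 view shows the loop tray with corners near (201,64), (316,58), (322,220) and (219,222), and the plain tray at (343,99) to (436,254). The w2 view shows the lid flange near (299,241), the knob at (299,255), the stand at (328,76) and the brush handle at (333,68). Next: measuring with wrist depth.

```bash
cat >> h.py <<'E'
def load(k):
    f=np.load(f"w{k}.npz"); m=dict(optics.camera_model("wrist")); m["Rw"],m["c"]=f["Rw"],f["c"]; return f["im"],f["d"],m
def blobs(P,lo,hi,mn=30,roi=None):
    H=P[...,2]; k=((H>lo)&(H<hi)).astype(np.uint8); k[255:]=0
    if roi: k&=((P[...,0]>roi[0])&(P[...,0]<roi[1])&(P[...,1]>roi[2])&(P[...,1]<roi[3])).astype(np.uint8)
    n,l,s,c=cv2.connectedComponentsWithStats(k)
    return [(P[l==i],c[i]) for i in range(1,n) if s[i,4]>=mn]
E
python3 - <<'E'
from h import *
for k in (0,1,2):
    im,d,m=load(k); P=cloud(m,d); 
    print(k,"bench",np.median(P[20:240,250:330,2]),)
    for lo,hi in [(.005,.016),(.022,.036)]+([(.07,.09),(.11,.122),(.126,.137),(.155,.17),(.18,.22)] if k==2 else []):
        for q,c in blobs(P,lo,hi,60):
            print(lo,c.round(),len(q),"%.4f"%np.median(q[:,2]),cv2.minAreaRect((q[:,:2]*1000).astype(np.float32)))
im,d,m=load(1)
print("tools w1",plane(m,[(442,89),(371,75),(320,191),(386,183),(420,259),(358,264),(202,262),(263,262)],.012))
im,d,m=load(0)
for n,q in (("loops",[(201,64),(316,58),(322,220),(219,222)]),("plain",[(343,99),(458,103),(436,254),(336,251)])):
    p=plane(m,q,.03); print(n,p[:,:2].tolist(),p.mean(0),cv2.minAreaRect((p[:,:2]*1000).astype(np.float32)))
E
```

```text
0 bench 0.0037695978945786746
0.005 [503.  91.] 752 0.0117 ((583.1558837890625, -549.8112182617188), (220.00296020507812, 4.488439559936523), 0.4198587238788605)
0.005 [125.  47.] 1270 0.0113 ((649.673095703125, -100.99380493164062), (132.6576385498047, 32.119422912597656), 84.84011840820312)
0.005 [241. 150.] 883 0.0102 ((530.5785522460938, -265.8008728027344), (183.32818603515625, 122.91268920898438), 1.8314763307571411)
0.005 [73. 99.] 124 0.0101 ((588.3604736328125, -29.77920913696289), (11.711925506591797, 22.57424545288086), 85.65367889404297)
0.005 [417. 201.] 840 0.0103 ((458.594482421875, -462.9700012207031), (100.27919006347656, 218.3182373046875), 54.996925354003906)
0.005 [131. 150.] 1042 0.0111 ((520.6707763671875, -98.19767761230469), (31.39906883239746, 131.6642303466797), 10.652396202087402)
0.005 [ 88. 181.] 99 0.0103 ((484.6695556640625, -28.712902069091797), (22.270849227905273, 9.148391723632812), 12.460211753845215)
0.005 [ 27. 224.] 564 0.0116 ((424.9853820800781, 78.01953887939453), (79.9319076538086, 14.745716094970703), 89.49116516113281)
0.005 [149. 226.] 90
[... 7335 characters left out ...]
 0.4248 -0.0808  0.012 ]
 [ 0.4273  0.1172  0.012 ]
 [ 0.4277  0.0392  0.012 ]]
loops [[0.6206325594472243, -0.2024356321113793], [0.625442165387242, -0.32807063079099974], [0.43912723595183933, -0.33502424640608286], [0.4364462404395776, -0.20585130455590814]] [ 0.5304 -0.2678  0.03  ] ((529.8756713867188, -267.0008544921875), (186.44461059570312, 129.18307495117188), 2.1374006271362305)
plain [[0.5828108072236449, -0.3580458645513245], [0.5796517536605397, -0.488362872846653], [0.3915167780002592, -0.4837182078280837], [0.39651030659664704, -0.35317300889862346]] [ 0.4876 -0.4208  0.03  ] ((487.1961669921875, -420.74603271484375), (130.62869262695312, 188.1923065185547), 88.58576202392578)
```

Run:
```python
from h import *
im,d,m=load(2); P=cloud(m,d); S=P[150:300,245:350].reshape(-1,3)
for lo,hi in ((.126,.137),(.157,.17)):
    q=(S[(S[:,2]>lo)&(S[:,2]<hi)][:,:2]*1000).astype(np.float32); print(len(q),cv2.minEnclosingCircle(q),cv2.minAreaRect(q),np.median(q,0))
def st(): s=r.read_state(); print(s["time_s"],s["eef_pos"],"w",s["grip_width"],"F",s["contact_force"])
q=(S[(S[:,2]>.126)&(S[:,2]<.137)][:,:2]*1000).astype(np.float32)
(cx,cy),rad=cv2.minEnclosingCircle(q); assert 41<rad<47
kq=S[(S[:,2]>.157)&(S[:,2]<.17)]; c=np.array([cx,cy])/1000
print(c); np.save("lid.npy",c)
y=.3
r.reach([*c,.25],down(y)); command_gripper(.06,60)
r.move_straight([*c,.160],down(y),speed=.1,max_force=15); st()
command_gripper(0,60); st()
r.move_straight([*c,.25],speed=.15); st()
im,d,_=shot("scene"); cv2.imwrite("pics/lift.png",im[60:260,280:600,::-1])
```

```text
3041 ((384.0781555175781, 294.1950988769531), 45.0234489440918) ((383.9589538574219, 293.2239990234375), (88.14695739746094, 87.81668853759766), 42.21809768676758) [390.419  292.2729]
261 ((384.281494140625, 293.1805725097656), 10.867988586425781) ((384.39007568359375, 292.9606628417969), (20.228801727294922, 21.231861114501953), 88.84638214111328) [385.6329 293.2626]
[0.3841 0.2942]
6.95 [0.3844 0.2944 0.1605] w 0.06003526061983304 F [-0.5448  0.1739  0.5091]
7.3917 [0.3843 0.2943 0.1606] w 0.02011369997725564 F [-2.3935 -0.347   6.7573]
8.1417 [0.3836 0.2939 0.249 ] w 0.020357478184962027 F [-0.1243 -0.5841 -1.549 ]
```

View pics/lift.png

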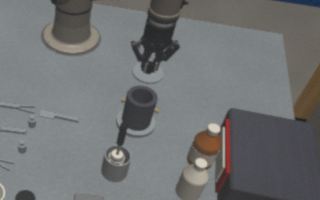

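The picture shows the lid held level at (148,72), the open furnace at (140,97) and the brush in its stand at (117,155). Next I set the lid down and measure the bore and the brush.

```bash
cat >> h.py <<'E'
def st():
    s=r.read_state(); print("t%.1f"%s["time_s"],s["eef_pos"],"w%.4f"%s["grip_width"],"F",s["contact_force"]); return s
E
python3 - <<'E'
from h import *
r.reach([.53,.13,.15],down(.3)); r.hold(.2)
print(r.move_straight([.53,.13,.043],speed=.08,max_force=5)); s=st()
command_gripper(.06); r.hold(.2); s2=st(); np.save("lidrel.npy",s2["eef_pos"])
r.move_straight([.53,.13,.2]); r.reach([.48,.27,.38],down(0)); r.hold(.3)
im,d,m=shot("wrist"); np.savez("w3.npz",im=im,d=d,Rw=m["Rw"],c=m["c"]); cv2.imwrite("pics/w3.png",im[:,:,::-1])
P=cloud(m,d); S=P[:300].reshape(-1,3)
def sel(lo,hi,x0,x1,y0,y1):
    return S[(S[:,2]>lo)&(S[:,2]<hi)&(S[:,0]>x0)&(S[:,0]<x1)&(S[:,1]>y0)&(S[:,1]<y1)]
for n,a in dict(rim=(.121,.13,.3,.45,.2,.37),stand=(.076,.085,.54,.65,.2,.32),brush_top=(.2,.212,.54,.65,.2,.32),brush_mid=(.13,.195,.54,.65,.2,.32),lidflange=(.01,.018,.47,.6,.07,.2),knob=(.04,.05,.47,.6,.07,.2)).items():
    q=sel(*a); print(n,len(q),np.median(q[:,2]),cv2.minEnclosingCircle((q[:,:2]*1000).astype(np.float32)),cv2.minAreaRect((q[:,:2]*1000).astype(np.float32)))
E
```

```text
True
t10.6 [0.5296 0.1299 0.0436] w0.0203 F [ 0.3125 -1.69    5.1518]
t11.3 [0.5285 0.1298 0.0424] w0.0601 F [-0.0479  0.4194 -0.4878]
rim 1929 0.12499029807565604 ((384.18890380859375, 294.8186340332031), 46.09330749511719) ((384.34869384765625, 294.8074951171875), (90.57147979736328, 91.02063751220703), 63.2812385559082)
stand 887 0.07996967593892645 ((591.489013671875, 258.1204528808594), 38.13178253173828) ((592.46826171875, 258.3412170410156), (74.21614837646484, 74.85930633544922), 0.0002488232566975057)
brush_top 405 0.20573039175335267 ((588.5170288085938, 256.7138671875), 9.63052749633789) ((588.4895629882812, 256.83856201171875), (18.4698486328125, 18.251684188842773), 47.96910858154297)
brush_mid 82 0.16821220665915254 ((585.8327026367188, 257.3299560546875), 8.967546463012695) ((582.4916381835938, 258.05029296875), (17.934892654418945, 6.835817337036133), 77.83367156982422)
lidflange 2445 0.014045845033260285 ((528.8442993164062, 129.88421630859375), 44.33818817138672) ((529.4133911132812, 130.72854614257812), (86.88865661621094, 86.76908874511719), 6.322168827056885)
knob 203 0.046050727953408754 ((528.4782104492188, 129.9720001220703), 11.07729434967041) ((528.7373657226562, 129.84056091308594), (21.07809829711914, 21.122325897216797), 61.28509521484375)
```

View pics/w3.png

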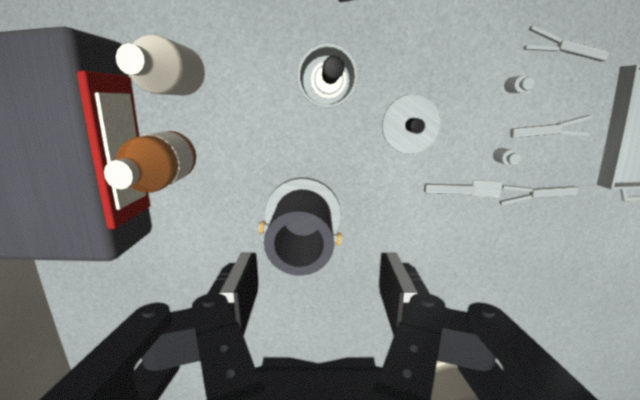

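The picture shows the lid level on the bench at (412,124), the furnace open at (300,240) and the brush in its stand at (332,68). The spatula has been knocked so that its blade now meets tongs C near (500,189). Next the brush.

Run:
```python
from h import *
b=np.array([.5885,.2568]); f=np.array([.3842,.2946]); y=.3
r.reach([*b,.27],down(y)); command_gripper(.05,80)
r.move_straight([*b,.164],speed=.1,max_force=15); st()
command_gripper(0,80); s=st(); np.save("brushrel.npy",s["eef_pos"])
r.move_straight([*b,.32],speed=.15); st()
r.move_straight([*f,.32],speed=.2); r.hold(.2); st()
im,d,m=shot("scene"); cv2.imwrite("pics/b.png",cv2.resize(im[20:240,260:560,::-1],None,fx=2,fy=2)); P=cloud(m,d)
q=P[(P[...,0]>.33)&(P[...,0]<.44)&(P[...,1]>.24)&(P[...,1]<.35)]
for a in (.16,.175,.19,.205,.22): 
    t=q[(q[:,2]>a)&(q[:,2]<a+.015)]; print(a,len(t),t.mean(0) if len(t) else 0)
```

```text
t15.9 [0.5889 0.2569 0.1648] w0.0498 F [-0.0556 -0.4342 -0.361 ]
t16.3 [0.5888 0.2568 0.1648] w0.0180 F [ 0.4711 -0.1778  3.8606]
t17.5 [0.5881 0.2567 0.3188] w0.0183 F [ 0.7274 -0.4309 -1.7784]
t18.9 [0.3849 0.2944 0.3197] w0.0182 F [ 0.4783 -0.2388 -1.4632]
0.16 28 [0.3988 0.2952 0.1722]
0.175 65 [0.3982 0.2937 0.1831]
0.19 57 [0.3991 0.2928 0.1983]
0.205 54 [0.3991 0.2935 0.2123]
0.22 94 [0.3958 0.2933 0.228 ]
```

View pics/b.png

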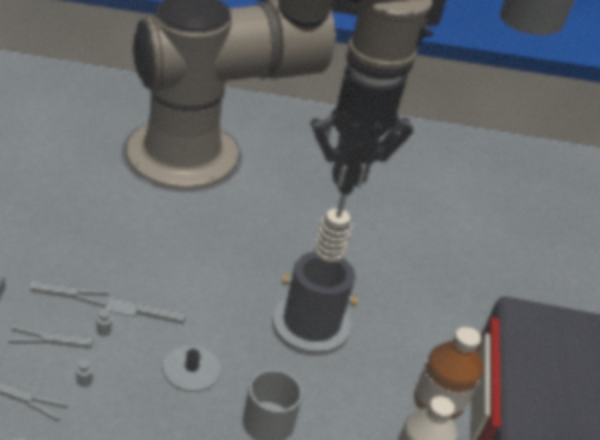

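The picture shows the brush vertical above the furnace mouth, with its head around (335,235). Now the strokes, then back to the stand.

Run:
```python
from h import *
f=np.array([.3842,.2946]); b=np.load("brushrel.npy")
for i in range(3):
    print(r.move_straight([*f,.182],speed=.08,max_force=20)); r.hold(.25); st()
    if i<2: r.move_straight([*f,.25],speed=.1); r.hold(.2); st()
r.move_straight([*f,.32],speed=.15); r.move_straight([b[0],b[1],.32],speed=.2); r.hold(.2)
print(r.move_straight([b[0]+.001,b[1],b[2]],speed=.08,max_force=6)); st()
command_gripper(.05); r.hold(.3); st()
r.move_straight([b[0],b[1],.28],speed=.12); r.reach([.54,.12,.33],down(0)); r.hold(.3)
im,d,m=shot("wrist"); cv2.imwrite("pics/w4.png",im[:,:,::-1]); P=cloud(m,d); S=P[:300].reshape(-1,3)
def sel(lo,hi,x0,x1,y0,y1):
    return S[(S[:,2]>lo)&(S[:,2]<hi)&(S[:,0]>x0)&(S[:,0]<x1)&(S[:,1]>y0)&(S[:,1]<y1)]
for n,a in dict(brush_top=(.195,.215,.54,.65,.2,.32),brush_mid=(.13,.19,.54,.65,.2,.32),knob=(.04,.05,.47,.6,.07,.2)).items():
    q=sel(*a); print(n,len(q),np.median(q[:,2]),cv2.minEnclosingCircle((q[:,:2]*1000).astype(np.float32)))
```

```text
False
t21.1 [0.3843 0.2946 0.1822] w0.0181 F [ 0.009   0.1292 -1.0866]
t22.1 [0.3839 0.2945 0.2494] w0.0182 F [-1.0957  0.5584 -1.6085]
False
t23.3 [0.3843 0.2947 0.1824] w0.0182 F [-0.6716  0.0199 -1.7745]
t24.4 [0.384  0.2945 0.2494] w0.0185 F [ 0.3113 -0.8054 -1.5888]
False
t25.6 [0.3843 0.2947 0.1824] w0.0187 F [-0.3743 -0.6896 -0.5842]
False
t30.2 [0.59   0.2569 0.1652] w0.0184 F [ 0.703  -1.0556 -1.2656]
t30.9 [0.5898 0.2568 0.1648] w0.0500 F [ 0.6123 -0.1275  0.3035]
brush_top 607 0.20535711678241225 ((589.6123046875, 256.046630859375), 10.280169486999512)
brush_mid 644 0.16482287699865758 ((590.6922607421875, 254.43496704101562), 10.030035018920898)
knob 219 0.04581336466494257 ((529.0570068359375, 129.3032684326172), 10.878483772277832)
```

View pics/w4.png

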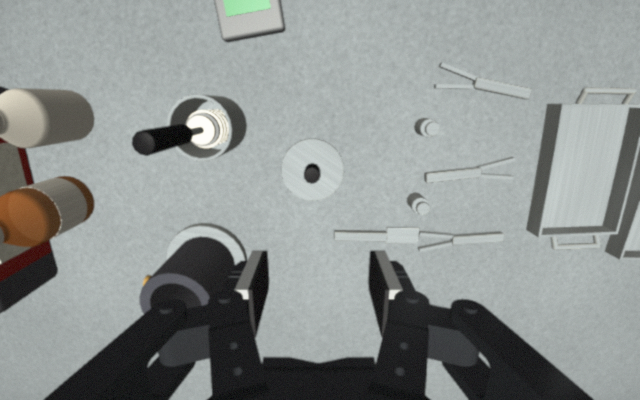

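The picture shows the brush standing in its cup at (200,130) and the lid at (312,170). Next, putting the lid back on.

Run:
```python
from h import *
L=np.array([.5288,.1297]); f=np.array([.3842,.2944])
r.reach([*L,.12],down(.3)); command_gripper(.06,60)
r.move_straight([*L,.0426],speed=.08,max_force=15); st()
command_gripper(0,60); s=st()
r.move_straight([*L,.24],speed=.15); r.move_straight([*f,.24],speed=.2); r.hold(.3); s=st()
t=f-(s["eef_pos"][:2]-f); print(r.move_straight([*t,.157],speed=.06,max_force=6)); st()
command_gripper(.06); r.hold(.3); st()
r.move_straight([*f,.26]); r.reach([.48,.27,.38],down(0)); r.hold(.3)
im,d,m=shot("wrist"); cv2.imwrite("pics/w5.png",im[:,:,::-1]); P=cloud(m,d); S=P[150:300,245:350].reshape(-1,3)
for lo,hi in ((.126,.137),(.157,.17)):
    q=S[(S[:,2]>lo)&(S[:,2]<hi)]; print(np.median(q[:,2]),cv2.minEnclosingCircle((q[:,:2]*1000).astype(np.float32)))
q=S[(S[:,2]>.126)&(S[:,2]<.137)]; print("slope",np.linalg.lstsq(np.c_[q[:,:2],np.ones(len(q))],q[:,2],rcond=None)[0])
```

```text
t35.2 [0.5292 0.1297 0.0431] w0.0602 F [ 0.7029  0.6946 -0.6934]
t35.7 [0.5291 0.1297 0.0432] w0.0200 F [-1.1494  0.2318  5.2404]
t38.7 [0.3846 0.294  0.2399] w0.0201 F [ 0.3106 -0.9497 -1.0562]
True
t39.9 [0.3837 0.2947 0.1602] w0.0201 F [-0.0669  0.2011  3.9657]
t40.7 [0.383  0.2943 0.1592] w0.0601 F [-0.4143 -0.4341 -0.1263]
0.13111851955646964 ((384.6093444824219, 294.595458984375), 45.117431640625)
0.16292147502097903 ((383.7013854980469, 294.3647155761719), 10.860809326171875)
slope [-0.0049 -0.0005  0.1331]
```

```bash
cat >> h.py <<'E'
def handles(pos=(.49,-.03,.31),save=None):
    r.reach(list(pos),down(0)); r.hold(.3); im,d,m=shot("wrist"); P=cloud(m,d)
    if save: cv2.imwrite(save,im[:,:,::-1])
    out=[]; X=P[:300].reshape(-1,3)
    b=X[(abs(X[:,2])<.004)&(X[:,0]>.35)&(X[:,0]<.75)&(X[:,1]>-.19)&(X[:,1]<.16)]
    A=np.linalg.lstsq(np.c_[b[:,:2],np.ones(len(b))],b[:,2],rcond=None)[0]
    P[...,2]-=P[...,0]*A[0]+P[...,1]*A[1]+A[2]; X=P[:300].reshape(-1,3)
    for q,c in blobs(P,.0100,.0145,60,(.34,.75,-.195,.19)):
        (cx,cy),(w,h),a=cv2.minAreaRect((q[:,:2]*1000).astype(np.float32))
        L,W=max(w,h),min(w,h); th=np.deg2rad(a if w>h else a+90)
        if not(65<L<95 and W<22): print("  skip",c.round(),L,W); continue
        C=np.array([cx,cy])/1000; u=np.array([np.cos(th),np.sin(th)]); v=np.array([-u[1],u[0]])
        s=(X[:,:2]-C)@u; t=(X[:,:2]-C)@v; k=(X[:,2]>.0025)&(abs(t)<.018)
        pl=X[k&(s>.045)&(s<.085)]; mi=X[k&(s<-.045)&(s>-.085)]
        if len(mi)>len(pl): u=-u; pl,s,t=mi,-s,-t
        e=X[k&(s>.05)&(s<.085)]; ea=abs(t[k&(s>.05)&(s<.085)])
        out.append(dict(C=C,u=u,grip=C+.015*u,mid=C+.025*u,L=L,W=W,z=np.median(e[:,2]),gap=(ea<.006).mean(),n=(len(pl),len(mi)))) 
    return out
E
python3 - <<'E'
from h import *
command_gripper(.045)
for o in handles(save="pics/w6.png"): print(o)
st()
E
```

```text
{'C': array([ 0.6416, -0.1248]), 'u': array([0.158 , 0.9874]), 'grip': array([ 0.644, -0.11 ]), 'mid': array([ 0.6455, -0.1001]), 'L': 78.90758514404297, 'W': 14.855901718139648, 'z': np.float64(0.007893106394459594), 'gap': np.float64(0.025735294117647058), 'n': (316, 152)}
{'C': array([ 0.5223, -0.0719]), 'u': array([-0.1205,  0.9927]), 'grip': array([ 0.5205, -0.057 ]), 'mid': array([ 0.5193, -0.047 ]), 'L': 78.73521423339844, 'W': 14.21384334564209, 'z': np.float64(0.3148434652344477), 'gap': np.float64(0.0006447453255963894), 'n': (1551, 258)}
{'C': array([0.4279, 0.0574]), 'u': array([-0.0205, -0.9998]), 'grip': array([0.4275, 0.0424]), 'mid': array([0.4273, 0.0324]), 'L': 80.35543060302734, 'W': 14.050063133239746, 'z': np.float64(0.003984575915481927), 'gap': np.float64(0.4613526570048309), 'n': (478, 478)}
{'C': array([ 0.423 , -0.1235]), 'u': array([-0.0634,  0.998 ]), 'grip': array([ 0.4221, -0.1086]), 'mid': array([ 0.4214, -0.0986]), 'L': 77.90486907958984, 'W': 14.387551307678223, 'z': np.float64(0.007628167804931515), 'gap': np.float64(0.04888888888888889), 'n': (261, 89)}
t44.3 [ 0.4901 -0.0294  0.3101] w0.0449 F [-0.6165  0.2524  0.5473]
```

View pics/w6.png

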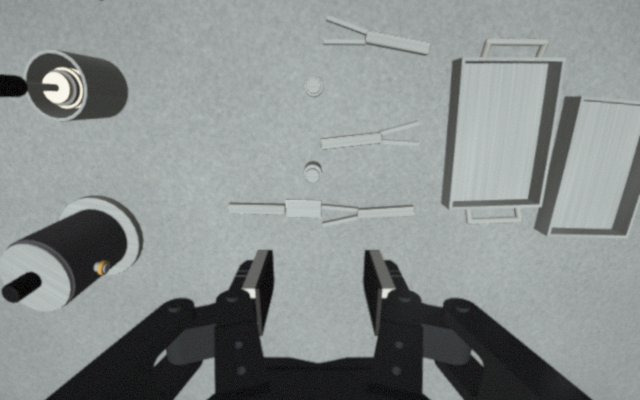

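The picture shows tongs handles at (398,43), (350,141) and (385,211), and the spatula at (255,208) with its blade touching tongs C's prongs near (322,208). Next, the spatula and tongs C; I relook between picks.

```bash
sed -i 's/k=(X\[:,2\]>.0025)&/k=(X[:,2]>.0025)\&(X[:,2]<.0095)\&/' h.py
cat >> h.py <<'E'
TR=dict(plain=(np.array([.4868,-.4207]),-.031),loops=(np.array([.5310,-.2662]),.030))
def sort(o,tray,tx,ty,rel=.022):
    T,a=TR[tray]; th=np.arctan2(o["u"][1],o["u"][0]); yaw=th%np.pi; yp=a
    d=th+(yp-yaw); du=np.array([np.cos(d),np.sin(d)]); ax=np.array([np.cos(a),np.sin(a)]); ay=np.array([-ax[1],ax[0]])
    g=T+tx*ax+ty*ay-.010*du; p=o["grip"]
    r.reach([*p,.11],down(yaw)); command_gripper(.045,50)
    hit=r.move_straight([*p,.029],down(yaw),speed=.08,max_force=10); command_gripper(0,50); s=st(); z=s["eef_pos"][2]
    r.move_straight([*p,.13],speed=.12); r.reach([*g,.13],down(yp)); r.hold(.3); s=st()
    g2=g-(s["eef_pos"][:2]-g)
    hit2=r.move_straight([*g2,z+.006],speed=.06,max_force=8); st(); command_gripper(rel); r.hold(.2)
    r.move_straight([*g2,.13],speed=.12); print("hits",hit,hit2,"dir",np.rad2deg(d))
E
python3 - <<'E'
from h import *
def show(H): 
    for o in H: print(o["C"],o["u"],o["L"],"z%.4f"%o["z"],o["gap"],o["n"])
H=handles(); show(H)
s=[o for o in H if o["z"]<.006]; assert len(s)==1
sort(s[0],"plain",0,0,.035)
H=handles(save="pics/w7.png"); show(H)
o=min(H,key=lambda o:o["C"][0]); assert o["z"]>.0065
sort(o,"loops",.015,-.034)
H=handles(save="pics/w8.png"); show(H)
E
```

```text
[ 0.6413 -0.125 ] [0.1629 0.9866] 79.48294830322266 z0.0077 0.041811846689895474 (332, 26)
[ 0.5224 -0.0718] [ 0.1181 -0.993 ] 78.56709289550781 z0.0077 0.01809954751131222 (258, 258)
[0.4278 0.0573] [-0.0213 -0.9998] 79.14864349365234 z0.0040 0.4666666666666667 (461, 461)
[ 0.4229 -0.1236] [-0.0621  0.9981] 79.26242065429688 z0.0077 0.06607929515418502 (255, 14)
t48.0 [0.4277 0.0423 0.0295] w0.0125 F [-0.5498  0.3528  4.9967]
t51.0 [ 0.4972 -0.4204  0.1302] w0.0118 F [ 0.9231  0.593  -0.3328]
t52.7 [ 0.4965 -0.4218  0.036 ] w0.0124 F [-1.2937 -0.2126 -0.2019]
hits False False dir -181.77616916490553
[ 0.6417 -0.1246] [0.1564 0.9877] 79.9524154663086 z0.0078 0.031578947368421054 (332, 23)
[ 0.5224 -0.0718] [ 0.1158 -0.9933] 78.89457702636719 z0.0078 0.02666666666666667 (260, 260)
[ 0.4231 -0.1238] [-0.0699  0.9976] 78.91754913330078 z0.0078 0.06140350877192982 (254, 19)
t59.6 [ 0.4222 -0.1089  0.0295] w0.0120 F [-1.2115  0.4034  5.12  ]
t62.1 [ 0.537  -0.2997  0.1302] w0.0118 F [-0.306   0.2827  0.0639]
t63.8 [ 0.5372 -0.3006  0.036 ] w0.0127 F [-0.3126  0.0827 -1.1953]
hits False False dir 1.7188733853924711
[ 0.6416 -0.1246] [0.1588 0.9873] 79.3280029296875 z0.0079 0.045936395759717315 (322, 20)
[ 0.5224 -0.0718] [ 0.1173 -0.9931] 78.82154083251953 z0.0078 0.02666666666666667 (259, 259)
```

View pics/w8.png

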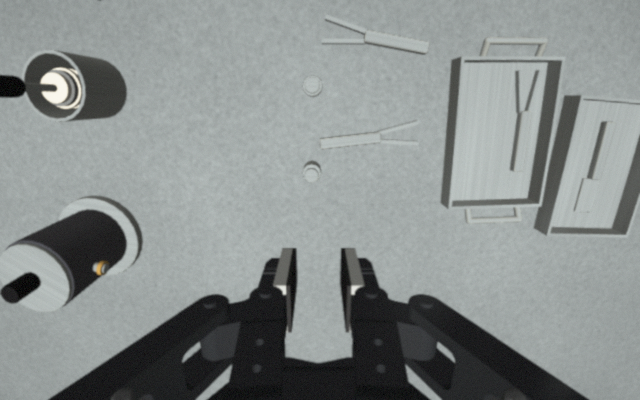

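The picture shows the spatula in the plain tray (590,165) and tongs C flat in the loop tray (520,120). Tongs A and B are still on the bench.

Run:
```python
from h import *
H=handles(); o=max(H,key=lambda o:o["C"][0]); assert o["z"]>.0065
sort(o,"loops",.015,.034)
H=handles(); print(len(H)); o=H[0]; print(o)
sort(o,"loops",-.015,0,.020)
r.reach([.5,-.33,.28],down(0)); r.hold(.3); im,d,m=shot("wrist"); cv2.imwrite("pics/w9.png",im[:,:,::-1])
P=cloud(m,d); 
for n,(T,a) in TR.items():
    R=np.array([[np.cos(a),np.sin(a)],[-np.sin(a),np.cos(a)]]); X=P[:300].reshape(-1,3); q=(X[:,:2]-T)@R.T
    k=(abs(q[:,0])<.088)&(abs(q[:,1])<.058)&(X[:,2]>.0085); print(n,"max z",np.percentile(X[k,2],[50,95,99.5]),"ext",q[k].min(0),q[k].max(0))
H=handles(); print(len(H)); r.reach([.45,0,.45],down(0)); st()
im,d,m=shot("top"); cv2.imwrite("pics/top9.png",im[90:290,120:520,::-1].repeat(2,0).repeat(2,1))
```

```text
t70.6 [ 0.6443 -0.1103  0.0297] w0.0120 F [0.0334 0.6487 3.8785]
t73.0 [ 0.5353 -0.2316  0.1299] w0.0122 F [-0.092   0.1266 -0.8827]
t74.7 [ 0.5349 -0.2326  0.0361] w0.0124 F [-0.0291  0.1437 -0.512 ]
hits False False dir 1.7188733853924711
1
{'C': array([ 0.5224, -0.0717]), 'u': array([ 0.1124, -0.9937]), 'grip': array([ 0.5241, -0.0866]), 'mid': array([ 0.5252, -0.0965]), 'L': 78.83500671386719, 'W': 14.089439392089844, 'z': np.float64(0.007691287648998063), 'gap': np.float64(0.042735042735042736), 'n': (264, 264)}
t81.0 [ 0.5244 -0.0867  0.0296] w0.0124 F [-0.3917  0.7317  5.4534]
t83.5 [ 0.5262 -0.2659  0.1301] w0.0125 F [ 0.4136  0.4852 -1.395 ]
t85.2 [ 0.5261 -0.2669  0.036 ] w0.0119 F [-0.2529 -0.7329 -0.9042]
hits False False dir -178.2811266146075
plain max z [0.0156 0.3001 0.3037] ext [-0.0639 -0.0121] [0.0658 0.0579]
loops max z [0.0161 0.2998 0.303 ] ext [-0.0801 -0.0524] [0.0813 0.0495]
0
t89.8 [ 0.4499 -0.      0.4498] w0.0198 F [-0.2758 -0.086  -0.4869]
```

View pics/w9.png

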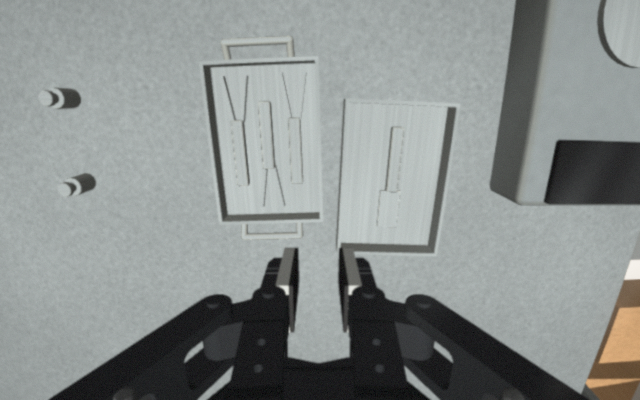

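View pics/top9.png

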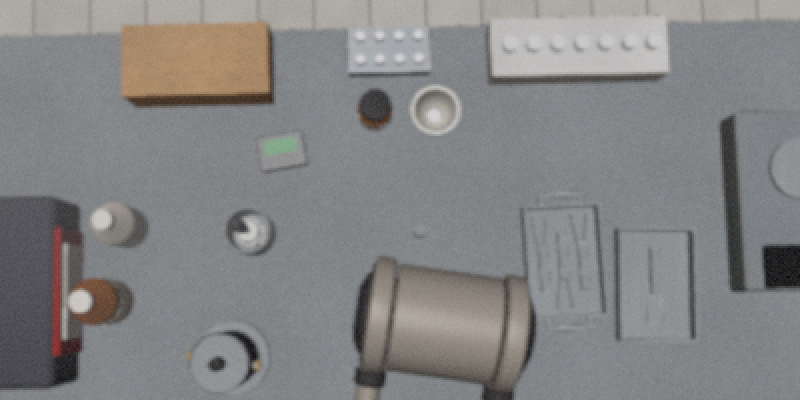

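The w9 view shows the three tongs flat in the loop tray (x 225–300, y 75–205) and the spatula flat in the plain tray (390,175). The top view shows the lid on the furnace (222,360) and the brush in its stand (250,232). Nothing else has moved, so I'm handing it in.

```bash
python3 -c "
from h import *
print(r.finish_job())"
```

```text
the job is handed in; nothing more can be done
None
```

The job is handed in at about 90 s of robot time: lid back on the furnace, three strokes done, brush back in its stand, the one spatula in the plain tray and all three tongs in the loop tray; the hand-in returned no verdict.

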